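# Clear the scale and weigh the orange servo

### The job

I want the weight of the orange servo motor, but somebody left the solder spool standing on the pocket scale. First move the spool into the yellow dish, standing upright; then stand the orange servo upright on the middle of the scale's round steel pan. Set things down gently and do not push hard on the scale.

Things in the scene. Friction and masses are not known exactly. Their poses are not given: they have to be found in the camera images.
- spool_center (a point): Centre of the solder spool: an upright cylinder 52 mm in diameter and 52 mm high, white end discs, silver solder between them, a blue ring on top; 0.18 to 0.33 kg. The point is on its axis, 26 mm above its underside; z is its axis, up. It starts standing on the scale's pan, up to 18 mm off the pan's middle.
- servo_orange_center (a point): Centre of the orange servo motor, upright on the mat (black and white look-alikes are not wanted). Body 40 (its x) x 20 (its y) x 36 mm high, ears 54 x 20 mm at 26 to 29 mm up, white horn 18 mm across on top, 10 mm to +x, topping out at 44 mm. The point: body's middle, 22 mm above the underside; z up. 40 to 75 g; take it across the 20 mm width.
- scale: Pocket scale, fixed to the bench: a black case 158 mm (its x) by 104 mm (its y) and 17 mm high, with a round steel pan of 96 mm diameter, whose flat top lies 24 mm above the origin. The origin is on the case's underside straight below the middle of the pan; the case reaches 103 mm to -x (screen, keys), 55 mm to +x. The pan is rigid.
- dish: Shallow round yellow dish, fixed to the bench: 104 mm over its rim, 10 mm high, wall 3 mm; its flat inner floor is about 92 mm in diameter and lies 4 mm above the origin. The origin is at the centre of its underside. Dish, scale and servos all stand on a blue mat whose top is 3 mm above the bench.
Not all that is in view belongs to the job. There is more than one size of the part that bears spool_center; the job needs the largest.

How it is judged:
By the outcome, as a careful person would: the job done as asked, in the order asked, and still so for the second after the job is handed in, with the robot touching nothing.
It also fails if it takes over 53 s, if anything falls off the work surface, if the arm or the gripper's body presses on something with over 40 N, if the wrist force passes 120 N, or if a joint passes its speed limit or range.

### The arm

A 6-joint arm with a two-finger parallel gripper is mounted at the origin on the work surface. World frame = base frame: x ahead of the robot, y to its left, z up, the work surface at z = 0. Lengths are in m, angles in rad, forces in N, time in s.
With the tool pointing down it reaches from about 0.375 to 0.975 m from the base axis. Payload 3.8 kg.
Tool frame: the origin (TCP) lies midway between the tips of the shut fingers; the grasp point (between the pads) lies robot.hold_point_z behind it (robot.hold_point_z is the distance from the TCP to the grasp point, in m); z points along the fingers, y is the direction in which the jaws open and shut (so a half turn about z gives the same grasp; the last joint's range is limited). The gripper opens to 88 mm and grips with 3 to 60 N. Pads are 18 mm wide; open, the fingers measure 123 mm over their backs; the gripper's body (75 mm by 187 mm) begins 45 mm behind the grasp point.
Start: joints at [1.1, 0.264, 1.604, -0, 1.274, -0.037], TCP at [0.284, 0.612, 0.239] pointing down, gripper open.
Joint ranges: [-2.63, 2.63], [-0.94, 2.18], [0.31, 2.57], [-1.31, 4.45], [0, 2.66], [-2.55, 2.55]. Speed limits (rad/s): [2.57, 2.57, 3.14, 3.14, 3.14, 3.14].

### API

Orientations are given as a 3x3 rotation matrix whose columns are the frame's x, y, z axes.
In Python, from workcell import robot gives the robot as it stands.
- The arm moves only by the shell command python3 -m crank 'ROWS'. ROWS is JSON, one flat list of numbers, 7 for each row, row after row: the shift along the tool's x, y, z in mm, then the turn, a rotation vector about the tool's x, y, z in degrees, then the opening, from -1 (shut) to 1 (fully open). In form: [tx, ty, tz, rx, ry, rz, grip, tx, ty, tz, rx, ry, rz, grip, ...]. A call has 1 to 10 rows; each row shifts and turns the commanded pose from where the row before left it, along the tool's axes as they then stand; what a row does not reach is not made up. A row lasts 1/8 s, in which the tool goes at most 62.5 mm and 10.7 degrees, less where a joint would pass 70% of its speed; a pose out of reach is approached as far as the arm can. A call is refused whole if a number of a shift passes 62.5 or a number of a turn 10.7, either way. A call with a gripper value outside its range is refused whole. The fingers move at their own pace and stop on an object; the grip force is fixed at half the most. Time passes only in rows, so rows that do not move let the fingers close. It gives the time, the measured TCP pose, the force and the opening at its end, in the units of the state.
- robot.observe(): the state, without advancing time (a new reading comes with each control period).
- robot.snapshot(name): name is "side" or "top"; returns a dict with "color" (384x512x3 uint8, red, green, blue), "fx", "fy", "cx", "cy" (pixels), "rvec" (rotation vector, rad) and "tvec" (3), from world to camera coordinates, as OpenCV has them. Camera axes: x right, y down, z forward; pixel columns grow to the right and rows downward; lengths in m; the calibration is good to about 2 mm. A picture is of the moment at which its call begins. There is no depth.
- robot.sign_off(): hands the job in, once; it reports no verdict.
Trained networks look in a picture, given as the dict that the camera call returned (one of the last four; its "shot" number tells which), for a name from the list of things; names that differ only in an ending like _2 or _b are one class to them, and where a whole thing is asked for, a point or a joint stands for the part that bears it (a point fixed in the world has none). Each returns a list of dicts, best first, with "conf" (0 to 1); they miss things now and then, are a little off and sometimes report something else, mostly with a low value. They report only what shows in the picture. A call takes as long as a camera call. They do not tell look-alikes from the thing itself.
- robot.spot_in(picture, label): "extent" ([left, top, right, bottom] in pixels, round what is visible of it).
- robot.mark_of(picture, label): "location" ([column, row] in pixels: a listed point, or the origin of a listed thing).
The state is a dict: "clock": time; "q": joint angles; "joint_vel": joint speeds; "effort": joint torques, N m; "ee_pos": TCP position; "eef_rot": TCP orientation; "force": force on the tool from outside, world axes, zero at the start; "moment": the same for the moment, N m; "opening": finger opening in m.
Only numpy, scipy, OpenCV 4.12 (cv2) and the standard library are available. Lean on these libraries where they do the work, as an engineer would, in place of code of your own. Each camera call takes 0.05 s, during which the arm holds its last target.

## Working session

There is one attempt and no reset: what is moved stays moved. The work goes in short steps, Python scripts to look and compute and a shell command to move; the robot and the scene stay as the last step left them, time stands still between calls to the robot, and variables do not carry over. Pictures are saved under pics/ and viewed, and the job is handed in when it is done.

```bash
mkdir -p pics; ls
cat > h.py <<'E'
import numpy as np, cv2
from workcell import robot
def P(s):
    R,_=cv2.Rodrigues(np.array(s['rvec'],float)); t=np.array(s['tvec'],float).reshape(3)
    K=np.array([[s['fx'],0,s['cx']],[0,s['fy'],s['cy']],[0,0,1.]])
    return K,R,t
def proj(s,X):
    K,R,t=P(s); c=K@(R@np.array(X,float)+t); return c[:2]/c[2]
def ray(s,uv):
    K,R,t=P(s); d=R.T@np.linalg.inv(K)@np.array([uv[0],uv[1],1.]); return -R.T@t,d/np.linalg.norm(d)
def onz(s,uv,z):
    o,d=ray(s,uv); return o+d*(z-o[2])/d[2]
def tri(s1,u1,s2,u2):
    o1,d1=ray(s1,u1);o2,d2=ray(s2,u2)
    A=np.c_[d1,-d2]; k=np.linalg.lstsq(A,o2-o1,rcond=None)[0]
    a=o1+k[0]*d1;b=o2+k[1]*d2
    return (a+b)/2,np.linalg.norm(a-b)
def save(s,n): cv2.imwrite('pics/'+n+'.png',s['color'][:,:,::-1])
E
python3 - <<'E'
from h import *
S={n:robot.snapshot(n) for n in('side','top')}
for n,s in S.items():
    save(s,n+'0')
    for l in('spool_center','servo_orange_center','scale','dish'):
        print(n,l,[(np.round(d['location']).tolist(),round(d['conf'],2)) for d in robot.mark_of(s,l)],[(np.round(d['extent']).tolist(),round(d['conf'],2)) for d in robot.spot_in(s,l)])
    print(ray(s,(256,192)))
o=robot.observe();print(o['clock'],o['ee_pos'],o['eef_rot'],o['opening'],robot.hold_point_z)
E
```

```text
pics
side spool_center [([277.0, 196.0], 0.95), ([281.0, 269.0], 0.93), ([215.0, 180.0], 0.68)] [([204.0, 168.0, 223.0, 196.0], 0.95), ([273.0, 251.0, 296.0, 286.0], 0.76), ([258.0, 175.0, 291.0, 220.0], 0.68)]
side servo_orange_center [([312.0, 138.0], 0.91)] [([302.0, 130.0, 329.0, 152.0], 0.72)]
side scale [([270.0, 219.0], 0.85)] [([239.0, 191.0, 336.0, 243.0], 0.89)]
side dish [([315.0, 348.0], 0.68), ([312.0, 140.0], 0.25)] [([279.0, 312.0, 353.0, 383.0], 0.68)]
(array([0.48449094, 0.51303197, 0.63746482]), array([ 0.0999361 , -0.67389642, -0.73203578]))
top spool_center [([181.0, 227.0], 0.9), ([273.0, 146.0], 0.87)] [([265.0, 132.0, 290.0, 159.0], 0.93), ([231.0, 201.0, 263.0, 228.0], 0.9), ([167.0, 218.0, 189.0, 242.0], 0.72)]
top servo_orange_center [([357.0, 248.0], 0.76), ([247.0, 214.0], 0.66)] [([349.0, 234.0, 368.0, 265.0], 0.73)]
top scale [([244.0, 210.0], 0.92)] [([210.0, 176.0, 286.0, 271.0], 0.82)]
top dish [([117.0, 261.0], 0.64)] [([89.0, 234.0, 144.0, 289.0], 0.57)]
(array([ 0.48238999, -0.02210586,  0.82917263]), array([ 0.10151494, -0.01041851, -0.99477946]))
0.9 [0.28371998 0.61248255 0.23871757] [[-9.07374030e-01  4.20324125e-01  2.56743076e-06]
 [ 4.20324125e-01  9.07374029e-01  2.43958756e-05]
 [ 7.92455508e-06  2.32153371e-05 -1.00000000e+00]] 0.08810275505420997 0.0187
```

View pics/side0.png

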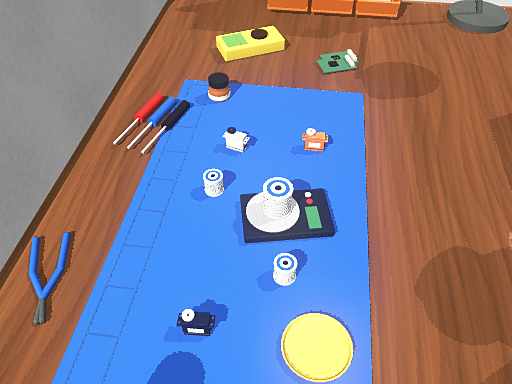

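View pics/top0.png

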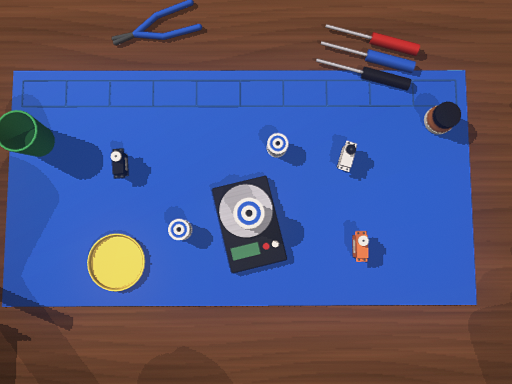

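The side view shows three spools: (277,196) on the scale, and smaller ones at (214,182) and (285,269) on the mat. In the top view they are at (248,213), (278,145) and (179,229). The one on the pan is the largest and is where the text puts it. Of the three servos, the orange one is at side (314,140) and top (361,247); the white and black ones are look-alikes. The dish is at top (117,262). I'll confirm these in a crop and measure them.

```bash
cat > m.py <<'E'
from h import *
S={n:robot.snapshot(n) for n in('side','top')}
s,t=S['side'],S['top']
def cr(im,x,y,w=50,h=36,k=8): return cv2.resize(im['color'][y-h//2:y+h//2,x-w//2:x+w//2,::-1],None,fx=k,fy=k,interpolation=cv2.INTER_CUBIC)
a=np.vstack([np.hstack([cr(s,277,200),cr(t,249,212)]),np.hstack([cr(s,314,140),cr(t,361,247)])])
cv2.imwrite('pics/crop0.png',a)
E
cat >> h.py <<'E'
def blob(s,lo,hi,box):
    """HSV mask in box -> largest contour"""
    l,tp,r,b=box; hsv=cv2.cvtColor(s['color'],cv2.COLOR_RGB2HSV)
    m=np.zeros(hsv.shape[:2],np.uint8); m[tp:b,l:r]=cv2.inRange(hsv,lo,hi)[tp:b,l:r]
    c,_=cv2.findContours(m,cv2.RETR_EXTERNAL,cv2.CHAIN_APPROX_NONE)
    return max(c,key=cv2.contourArea),m
E
python3 m.py
python3 - <<'E'
from h import *
s=robot.snapshot('side');t=robot.snapshot('top')
print('spool rough',tri(s,(277,196),t,(247.5,213.5)))
print('ring top',tri(s,(279,187.5),t,(249,212.5)))
print('servo',tri(s,(312,138),t,(357,248)))
print('scale',tri(s,(270,219),t,(244,210)))
print('dish',tri(s,(315,348),t,(117,261)))
c,m=blob(t,(20,100,100),(35,255,255),(80,225,155,300));e=cv2.fitEllipse(c);print('dish top el',e,onz(t,e[0],.013))
c,m=blob(s,(20,100,100),(35,255,255),(270,300,365,384));e=cv2.fitEllipse(c);print('dish side el',e,onz(s,e[0],.013))
for n,im,b in(('t',t,(340,225,380,270)),('s',s,(295,122,335,158))):
    c,m=blob(im,(5,150,80),(15,255,255),b);print(n,cv2.minAreaRect(c),cv2.boundingRect(c))
E
```

```text
spool rough (array([ 0.52497813, -0.0154149 ,  0.05861191]), np.float64(0.0022080488255929124))
ring top (array([ 0.52401517, -0.01812853,  0.07762016]), np.float64(0.0010142823454533745))
servo (array([ 0.46921433, -0.20840738,  0.03360776]), np.float64(0.010799655054197806))
scale (array([ 0.53491556, -0.00845846,  0.00260456]), np.float64(0.0030844778411913986))
dish (array([0.44142992, 0.22348821, 0.00173543]), np.float64(0.0015118376417569122))
dish top el ((115.61322021484375, 261.9986267089844), (55.39896774291992, 57.24576950073242), 39.07972717285156) [0.439466   0.22262095 0.013     ]
dish side el ((317.31829833984375, 347.4612731933594), (65.28069305419922, 71.18672943115234), 124.25611877441406) [0.43969143 0.22736171 0.013     ]
t ((360.0, 246.0), (14.0, 30.0), 0.0) (353, 231, 15, 31)
s ((310.0, 149.5), (1.0, 8.0), 90.0) (306, 149, 9, 2)
```

View pics/crop0.png

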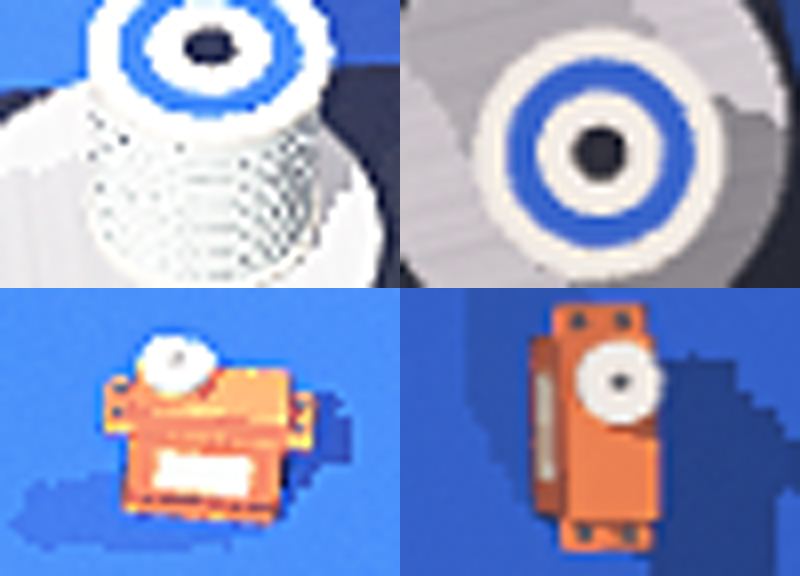

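The crop confirms the choice: the spool on the pan has the blue ring and overhangs nothing, and the servo is orange with its white horn toward the top of the top image. Next come the exact poses, checked with projected overlays.

Run:
```python
from h import *
s=robot.snapshot('side');t=robot.snapshot('top')
print('spool top centre',tri(s,(277.8,187.2),t,(248.5,212.6)),onz(t,(248.5,212.6),.079),onz(s,(277.8,187.2),.079))
a=[(354.5,230.5),(366.1,230.5),(367.4,261.3),(355.75,261.5)]
W=[onz(t,p,.032)for p in a];print('ears',np.round(W,4),np.mean(W,0))
hs=(314-25+178/8-.5,140-18+(358-288)/8-.5);ht=(361-25+220/8-.5,247-18+(380-288)/8-.5)
print('horn',tri(s,hs,t,ht),onz(t,ht,.047))
print('smallA',tri(s,(285,262),t,(179,229)),'smallB',tri(s,(212.5,175),t,(278,144)))
# case corners top view, z=.020
for p in[(212,188),(266,177),(288,259),(233,272)]:print('case',onz(t,p,.02))
# pan
hsv=cv2.cvtColor(t['color'],cv2.COLOR_RGB2HSV)
m=cv2.inRange(hsv,(0,0,60),(180,70,255));m[:170]=0;m[240:]=0;m[:,:205]=0;m[:,282:]=0
c,_=cv2.findContours(m,cv2.RETR_EXTERNAL,cv2.CHAIN_APPROX_NONE);c=max(c,key=cv2.contourArea)
e=cv2.fitEllipse(cv2.convexHull(c));print('pan',e,onz(t,e[0],.027))
v=cv2.cvtColor(m,cv2.COLOR_GRAY2BGR)[165:285,195:300];w=t['color'][165:285,195:300,::-1].copy()
cv2.imwrite('pics/pan.png',cv2.resize(np.hstack([v,w]),None,fx=3.8,fy=3.8))
```

```text
spool top centre (array([ 0.52490091, -0.0172785 ,  0.07891708]), np.float64(0.0012309080663532874)) [ 0.52427997 -0.01729058  0.079     ] [ 0.52551173 -0.0172211   0.079     ]
ears [[ 0.4947 -0.2052  0.032 ]
 [ 0.4946 -0.2258  0.032 ]
 [ 0.4404 -0.2267  0.032 ]
 [ 0.4401 -0.2061  0.032 ]] [ 0.46744894 -0.21592016  0.032     ]
horn (array([ 0.4783506 , -0.21611563,  0.0470365 ]), np.float64(0.0008656336360411167)) [ 0.47791757 -0.21612346  0.047     ]
smallA (array([0.49865787, 0.10522942, 0.0384111 ]), np.float64(0.0013828358722825426)) smallB (array([ 0.65130408, -0.06995783,  0.03864079]), np.float64(0.003670963429636398))
case [0.57243043 0.0492905  0.02      ]
case [ 0.59238311 -0.0488761   0.02      ]
case [ 0.44426724 -0.08750534  0.02      ]
case [0.42155335 0.01090569 0.02      ]
pan ((245.7748260498047, 209.85293579101562), (52.70442581176758, 65.83444213867188), 35.228187561035156) [ 0.53212287 -0.0120798   0.027     ]
```

View pics/pan.png

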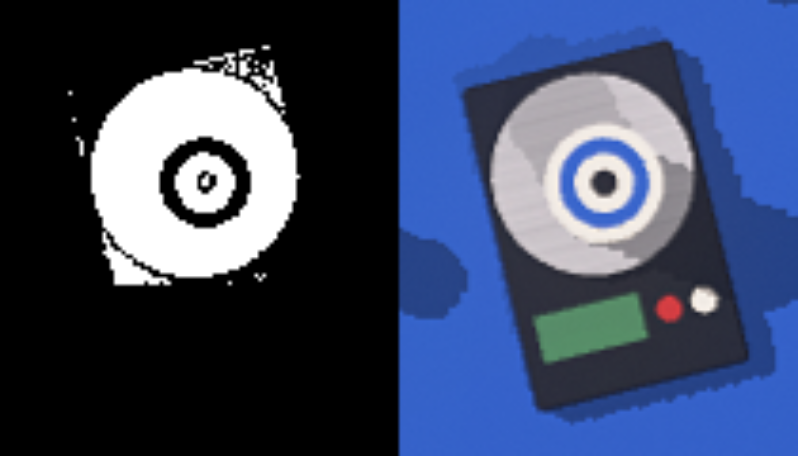

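```bash
python3 -m crank '[0,0,0,0,0,-8.6,1, 0,0,0,0,0,-8.6,1, 0,0,0,0,0,-8.6,1, -21,-57,0,0,0,0,1, -21,-57,0,0,0,0,1, -21,-57,0,0,0,0,1, -21,-57,0,0,0,0,1, -21,-57,0,0,0,0,1, -21,-57,0,0,0,0,1, -21,-57,0,0,0,0,1]'
```

```text
clock: 2.45
ee_pos: [0.4378, 0.2142, 0.2391]
eef_rot: [[-1.0, -0.017, 0.001], [-0.017, 1.0, 0.0], [-0.001, 0.0, -1.0]]
force: [1.2, -0.4, 0.1]
opening: 0.0883
```

```bash
python3 -m crank '[-20.8,-58.1,0,0,0,0,1, -20.8,-58.1,0,0,0,0,1, -20.8,-58.1,0,0,0,0,1, -20.8,-58.1,0,0,0,0,1, 0,0,50,0,0,0,1, 0,0,50,0,0,0,1, 0,0,30,0,0,0,1, 0,0,0,0,0,0,1]'
python3 - <<'E'
from h import *
for n in('side','top'): save(robot.snapshot(n),n+'1')
print(robot.observe()['ee_pos'])
E
```

```text
clock: 3.45
ee_pos: [0.5217, -0.015, 0.106]
eef_rot: [[-1.0, -0.016, -0.006], [-0.016, 1.0, 0.0], [0.006, 0.001, -1.0]]
force: [-0.7, 0.3, 1.3]
opening: 0.0882
[ 0.52493443 -0.01508136  0.10961231]
```

View pics/side1.png

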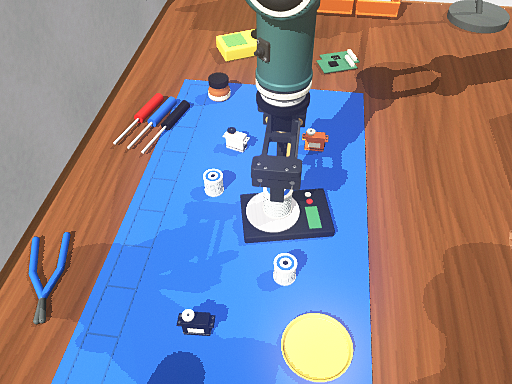

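The gripper stands above the spool, with its fingers either side of it near (277,190). I'm going down 68 mm, 2 mm across, then closing.

```bash
python3 -m crank '[0,-2,20,0,0,0,1, 0,0,20,0,0,0,1, 0,0,16,0,0,0,1, 0,0,9,0,0,0,1, 0,0,3,0,0,0,1, 0,0,0,0,0,0,1, 0,0,0,0,0,0,1]'
```

```text
clock: 4.42
ee_pos: [0.5249, -0.0171, 0.0413]
eef_rot: [[-1.0, -0.017, 0.001], [-0.017, 1.0, -0.0], [-0.001, -0.0, -1.0]]
force: [-0.8, -0.6, -0.1]
opening: 0.0884
```

```bash
python3 -m crank '[0,0,0,0,0,0,-1, 0,0,0,0,0,0,-1, 0,0,0,0,0,0,-1, 0,0,0,0,0,0,-1]'
```

```text
clock: 4.92
ee_pos: [0.5243, -0.017, 0.0407]
eef_rot: [[-1.0, -0.016, 0.0], [-0.016, 1.0, 0.0], [-0.0, 0.0, -1.0]]
force: [0.2, -0.0, -0.0]
opening: 0.0513
```

```bash
python3 -m crank '[0,0,0,0,0,0,-1, 0,0,-5,0,0,0,-1, 0,0,-15,0,0,0,-1, 0,0,-25,0,0,0,-1, 0,0,-25,0,0,0,-1, 0,0,-10,0,0,0,-1, 0,0,0,0,0,0,-1]'
python3 - <<'E'
from h import *
for n in('side','top'): save(robot.snapshot(n),n+'2')
print(robot.observe())
E
```

```text
clock: 5.8
ee_pos: [0.525, -0.0171, 0.1218]
eef_rot: [[-1.0, -0.016, 0.002], [-0.016, 1.0, -0.0], [-0.002, -0.0, -1.0]]
force: [1.2, 0.2, -3.1]
opening: 0.0514
{'clock': 5.9, 'q': array([-7.99720386e-02,  8.71159112e-02,  2.04285166e+00,  3.55194814e-05,
        1.01280171e+00, -1.66725481e+00]), 'joint_vel': array([-0.00136889,  0.01392549,  0.00927739, -0.0001834 , -0.00195919,
        0.00131486]), 'effort': array([-2.68556636e-03, -3.85891449e+01, -3.35867357e+01, -1.97072007e-02,
        3.55899031e-02, -2.11086717e-04]), 'ee_pos': array([ 0.52368611, -0.01697963,  0.1200379 ]), 'eef_rot': array([[-9.99863728e-01, -1.64667868e-02, -1.17046365e-03],
       [-1.64669431e-02,  9.99864403e-01,  1.24032876e-04],
       [ 1.16826252e-03,  1.43289932e-04, -9.99999307e-01]]), 'force': array([ 0.04059768, -1.67132215, -2.14364309]), 'moment': array([ 0.10996942, -0.00861214,  0.04418601]), 'opening': 0.05147282550154796}
```

View pics/side2.png

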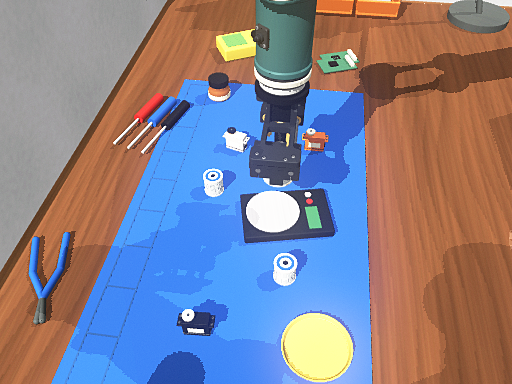

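The spool is in the jaws and clear of the pan. Moving it over the dish.

```bash
python3 -m crank '[5,15,0,0,0,0,-1, 10,30,0,0,0,0,-1, 13.3,40,0,0,0,0,-1, 13.3,40,0,0,0,0,-1, 13.3,40,0,0,0,0,-1, 13.3,40,0,0,0,0,-1, 8.3,25,0,0,0,0,-1, 4.6,13.6,0,0,0,0,-1, 0,0,30,0,0,0,-1, 0,0,35,0,0,0,-1]'
python3 -m crank '[0,0,18,0,0,0,-1, 0,0,8,0,0,0,-1, 0,0,0,0,0,0,-1, 0,0,0,0,0,0,-1]'
python3 - <<'E'
from h import *
for n in('side','top'): save(robot.snapshot(n),n+'3')
print(robot.observe()['ee_pos'])
E
```

```text
clock: 7.15
ee_pos: [0.4397, 0.2258, 0.0555]
eef_rot: [[-1.0, -0.017, 0.002], [-0.017, 1.0, 0.001], [-0.002, 0.001, -1.0]]
force: [1.3, -0.5, -3.7]
opening: 0.0513
clock: 7.65
ee_pos: [0.4401, 0.2255, 0.0306]
eef_rot: [[-1.0, -0.016, 0.002], [-0.016, 1.0, 0.001], [-0.002, 0.001, -1.0]]
force: [-0.4, 0.0, -2.1]
opening: 0.0511
[0.44018719 0.22555152 0.03078252]
```

View pics/side3.png

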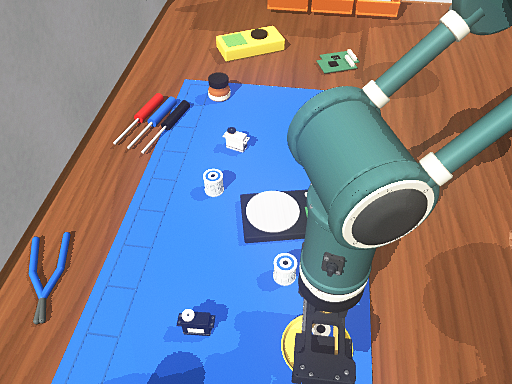

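The spool is over the dish, about 9 mm above the floor. I'm lowering it slowly and watching the force.

```bash
python3 -m crank '[0,0,4,0,0,0,-1, 0,0,2.5,0,0,0,-1, 0,0,1,0,0,0,-1, 0,0,0,0,0,0,-1]';python3 -m crank '[0,0,1,0,0,0,-1, 0,0,0,0,0,0,-1]'
```

```text
clock: 8.25
ee_pos: [0.4391, 0.2251, 0.022]
eef_rot: [[-1.0, -0.017, -0.0], [-0.017, 1.0, -0.0], [0.0, -0.0, -1.0]]
force: [-0.2, -0.7, -1.5]
opening: 0.0517
clock: 8.5
ee_pos: [0.4392, 0.2252, 0.0212]
eef_rot: [[-1.0, -0.016, -0.0], [-0.016, 1.0, -0.0], [0.0, -0.0, -1.0]]
force: [-0.1, 0.4, -3.4]
opening: 0.0515
```

```bash
python3 -m crank '[0,0,0.5,0,0,0,-1, 0,0,0,0,0,0,-1]';python3 -m crank '[0,0,0.5,0,0,0,-1, 0,0,0,0,0,0,-1]'
```

```text
clock: 8.75
ee_pos: [0.4393, 0.2252, 0.0208]
eef_rot: [[-1.0, -0.017, 0.0], [-0.017, 1.0, 0.0], [-0.0, 0.0, -1.0]]
force: [0.1, -0.0, -2.1]
opening: 0.0515
clock: 9.0
ee_pos: [0.4393, 0.2253, 0.0207]
eef_rot: [[-1.0, -0.017, 0.0], [-0.017, 1.0, -0.0], [-0.0, -0.0, -1.0]]
force: [-2.7, -1.3, 4.4]
opening: 0.0511
```

Contact at about 5 N upward. Releasing and backing off.

```bash
python3 -m crank '[0,0,0,0,0,0,0.6, 0,0,0,0,0,0,0.6, 0,0,0,0,0,0,0.6]'; python3 -m crank '[0,0,-5,0,0,0,0.6, 0,0,-15,0,0,0,0.6, 0,0,-30,0,0,0,0.6, 0,0,-40,0,0,0,0.6, 0,0,-30,0,0,0,0.6]'
```

```text
clock: 9.38
ee_pos: [0.4394, 0.2252, 0.0202]
eef_rot: [[-1.0, -0.016, 0.0], [-0.016, 1.0, 0.0], [-0.0, 0.0, -1.0]]
force: [0.1, -0.0, 0.1]
opening: 0.0705
clock: 10.0
ee_pos: [0.44, 0.2256, 0.1432]
eef_rot: [[-1.0, -0.016, 0.003], [-0.016, 1.0, 0.001], [-0.003, 0.001, -1.0]]
force: [-0.1, -0.2, -1.0]
opening: 0.0703
```

```bash
python3 -m crank '[-2.6,-40,0,0,0,0,0.6, -2.6,-60,0,0,0,0,0.6, -2.6,-60,0,0,0,0,0.6, -2.6,-60,0,0,0,0,0.6, -2.6,-60,0,0,0,0,0.6, -2.6,-60,0,0,0,0,0.6, -2.6,-60,0,0,0,0,0.6, -2.4,-41.6,0,0,0,0,0.6, 0,0,0,0,0,0,0.6]'
python3 - <<'E'
from h import *
S={n:robot.snapshot(n) for n in('side','top')}
s,t=S['side'],S['top']
save(s,'side4');save(t,'top4')
print(robot.observe()['ee_pos'])
for n,i in S.items():
  for l in('spool_center','scale','dish'):print(n,l,[(np.round(d['location'],1).tolist(),round(d['conf'],2)) for d in robot.mark_of(i,l)])
def cr(im,x,y,w,h,k): return cv2.resize(im['color'][y-h//2:y+h//2,x-w//2:x+w//2,::-1],None,fx=k,fy=k,interpolation=cv2.INTER_CUBIC)
cv2.imwrite('pics/crop4.png',np.vstack([np.hstack([cr(s,287,215,80,56,5),cr(t,248,216,80,56,5)]),np.hstack([cr(s,317,344,80,78,5),cr(t,117,262,80,78,5)])])[:600*2])
E
python3 -c "
import cv2;a=cv2.imread('pics/crop4.png');print(a.shape);cv2.imwrite('pics/crop4b.png',cv2.resize(a,None,fx=.85,fy=.85))"
```

```text
clock: 11.12
ee_pos: [0.4676, -0.2189, 0.1416]
eef_rot: [[-1.0, -0.012, 0.002], [-0.012, 1.0, -0.001], [-0.002, -0.001, -1.0]]
force: [0.4, 0.4, -0.6]
opening: 0.0705
[ 0.467004   -0.21608301  0.14084663]
side spool_center [([212.5, 179.2], 0.79), ([284.7, 270.3], 0.71), ([316.4, 338.6], 0.61)]
side scale [([271.0, 221.1], 0.76)]
side dish []
top spool_center [([277.5, 144.2], 0.89), ([108.9, 263.5], 0.63), ([178.7, 226.0], 0.62)]
top scale [([244.2, 211.5], 0.69)]
top dish [([116.4, 262.4], 0.95)]
(670, 800, 3)
```

View pics/crop4b.png

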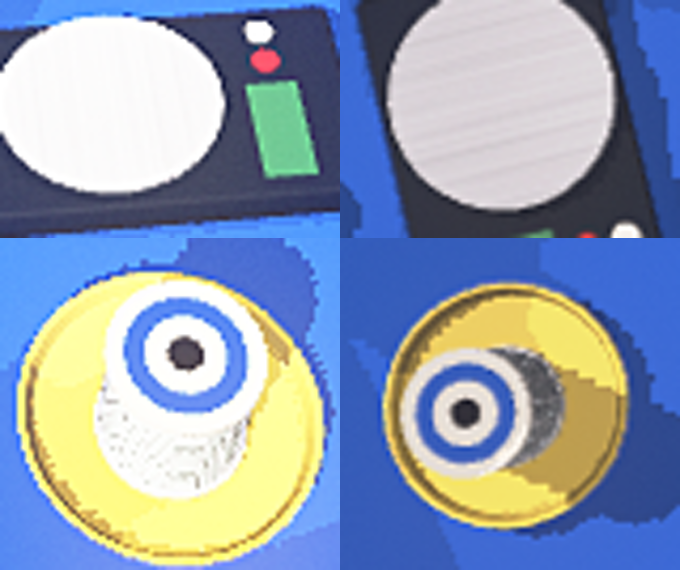

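View pics/top4.png

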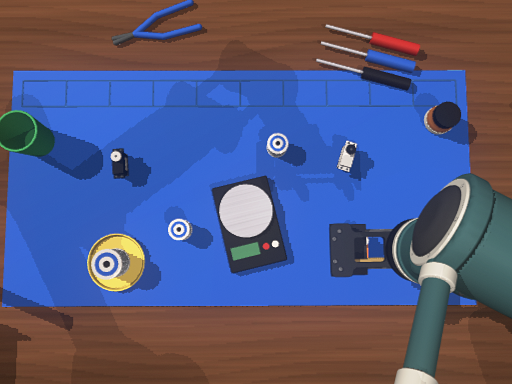

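The spool stands upright in the dish, with its ring at top (107,264). The pan is bare at top (246,211), so I can fit its middle and check the spool's height.

Run:
```python
from h import *
s,t=robot.snapshot('side'),robot.snapshot('top')
def pan(i,box,vmin):
    l,tp,r,b=box;hsv=cv2.cvtColor(i['color'],cv2.COLOR_RGB2HSV);m=np.zeros((384,512),np.uint8)
    m[tp:b,l:r]=cv2.inRange(hsv,(0,0,vmin),(180,60,255))[tp:b,l:r]
    m=cv2.morphologyEx(m,cv2.MORPH_OPEN,np.ones((3,3)))
    c,_=cv2.findContours(m,cv2.RETR_EXTERNAL,cv2.CHAIN_APPROX_NONE);c=max(c,key=cv2.contourArea)
    W=np.array([onz(i,p,.027)[:2] for p in c[:,0]])
    (x,y),r=cv2.minEnclosingCircle((W*1000).astype(np.float32))
    A=np.c_[2*W,np.ones(len(W))];q=np.linalg.lstsq(A,(W**2).sum(1),rcond=None)[0]
    return q[:2],np.sqrt(q[2]+q[0]**2+q[1]**2),(x,y,r)
print('pan top',pan(t,(205,170,285,240),120));print('pan side',pan(s,(236,185,301,240),200))
us=(277+185/.85/5+.0-.4,305+(353-238)/.85/5-.4);ut=(77+(465-340)/.85/5-.4,223+(412-238)/.85/5-.4)
print(us,ut,tri(s,us,t,ut))
o=robot.observe();print(o['clock'],o['ee_pos'],o['eef_rot'])
```

```text
pan top (array([ 0.53150087, -0.01173776]), np.float64(0.047085254112023085), (531.660888671875, -11.880462646484375, 48.135746002197266))
pan side (array([ 0.53300017, -0.00905234]), np.float64(0.047156159283247026), (532.5367431640625, -9.110420227050781, 48.71754837036133))
(320.1294117647059, 331.6588235294118) (106.01176470588234, 263.54117647058825) (array([0.4397981 , 0.22521535, 0.05840688]), np.float64(0.0009897648700786655))
11.625 [ 0.4671687  -0.21523118  0.14025006] [[-9.99842239e-01 -1.77622396e-02 -4.78145960e-06]
 [-1.77622398e-02  9.99842238e-01  4.06640851e-05]
 [ 4.05842005e-06  4.07425993e-05 -9.99999999e-01]]
```

```bash
python3 -m crank '[0,-0.8,30,0,0,0,0.6, 0,0,40,0,0,0,0.6, 0,0,30,0,0,0,0.6, 0,0,18,0,0,0,0.6, 0,0,10,0,0,0,0.6, 0,0,4,0,0,0,0.6, 0,0,0,0,0,0,0.6]'
python3 - <<'E'
from h import *
s=robot.snapshot('side');save(s,'side5');print(robot.observe()['ee_pos'],robot.observe()['force'])
cv2.imwrite('pics/c5.png',cv2.resize(s['color'][60:220,220:400,::-1],None,fx=4,fy=3.7))
E
```

```text
clock: 12.5
ee_pos: [0.4677, -0.2171, 0.0088]
eef_rot: [[-1.0, -0.017, 0.001], [-0.017, 1.0, -0.001], [-0.001, -0.001, -1.0]]
force: [0.7, -0.2, -0.1]
opening: 0.0704
[ 0.46792557 -0.21722745  0.00907868] [1.23335749 0.54283558 0.5831687 ]
```

View pics/c5.png

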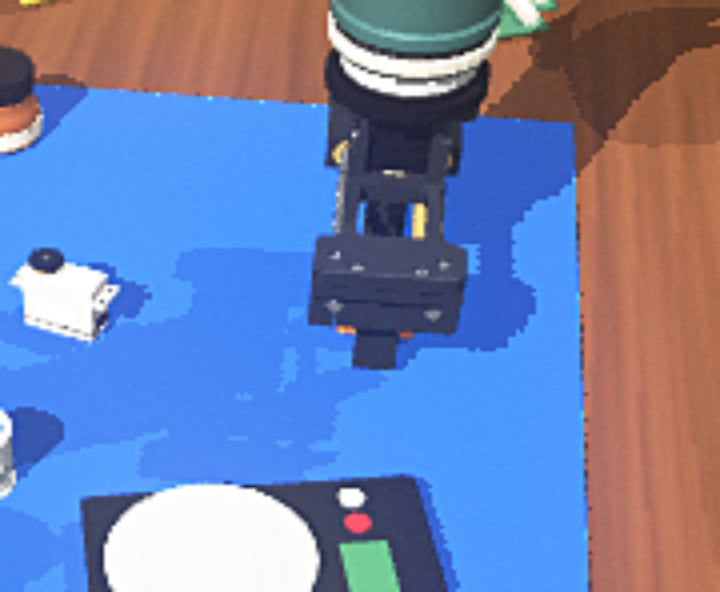

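The fingers straddle the servo; its orange ears show on either side of the front finger at about (345,330) and (405,335) in the crop. Closing.

```bash
python3 -m crank '[0,0,0,0,0,0,-1, 0,0,0,0,0,0,-1, 0,0,0,0,0,0,-1, 0,0,0,0,0,0,-1, 0,0,0,0,0,0,-1, 0,0,0,0,0,0,-1]'; python3 -m crank '[0,0,-5,0,0,0,-1, 0,0,-15,0,0,0,-1, 0,0,-30,0,0,0,-1, 0,0,-30,0,0,0,-1, 0,0,-15,0,0,0,-1, 0,0,0,0,0,0,-1, 0,0,0,0,0,0,-1]'
python3 - <<'E'
from h import *
s=robot.snapshot('side');t=robot.snapshot('top');save(s,'side6');print(robot.observe()['ee_pos'],robot.observe()['force'])
cv2.imwrite('pics/c6.png',np.hstack([cv2.resize(s['color'][60:220,260:370,::-1],None,fx=3.5,fy=3.5),cv2.resize(t['color'][160:320,310:420,::-1],None,fx=3.5,fy=3.5)]))
E
```

```text
clock: 13.3
ee_pos: [0.4671, -0.2168, 0.0082]
eef_rot: [[-1.0, -0.016, -0.0], [-0.016, 1.0, 0.0], [0.0, 0.0, -1.0]]
force: [-0.7, -0.4, 0.5]
opening: 0.0199
clock: 14.18
ee_pos: [0.4664, -0.2164, 0.1023]
eef_rot: [[-1.0, -0.017, -0.001], [-0.017, 1.0, 0.001], [0.001, 0.001, -1.0]]
force: [-1.0, 0.1, -1.0]
opening: 0.0202
[ 0.46608252 -0.21627025  0.10178589] [ 0.0376953   0.27137426 -0.10091765]
```

View pics/c6.png

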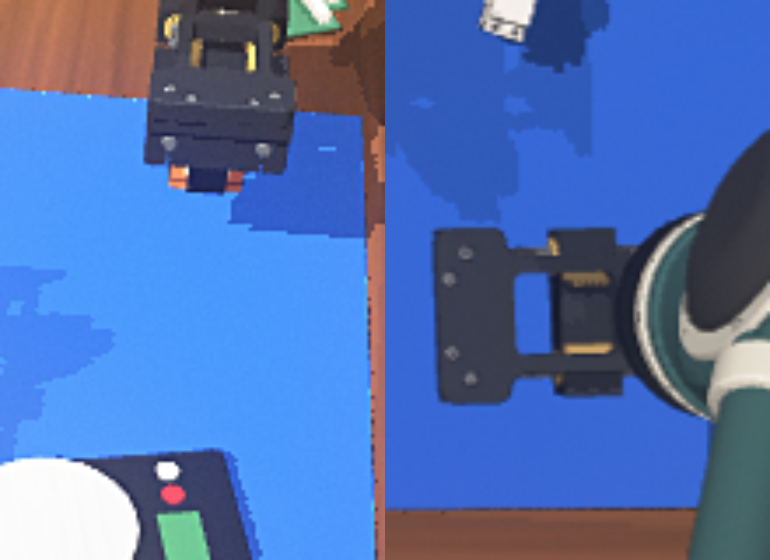

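The servo is held (opening 20 mm, level). Taking it over the pan's middle.

```bash
python3 -m crank '[-5.4,15,0,0,0,0,-1, -10,30,0,0,0,0,-1, -12,36,0,0,0,0,-1, -12,36,0,0,0,0,-1, -12,36,0,0,0,0,-1, -11,33,0,0,0,0,-1, -6,18.6,0,0,0,0,-1, 0,0,25,0,0,0,-1, 0,0,20,0,0,0,-1, 0,0,10,0,0,0,-1]'; python3 -m crank '[0,0,5,0,0,0,-1, 0,0,0,0,0,0,-1, 0,0,0,0,0,0,-1]'
python3 - <<'E'
from h import *
s=robot.snapshot('side');t=robot.snapshot('top');save(s,'side7');print(robot.observe()['ee_pos'],robot.observe()['force'])
cv2.imwrite('pics/c7.png',np.hstack([cv2.resize(s['color'][130:260,220:350,::-1],None,fx=3,fy=3),cv2.resize(t['color'][150:280,190:320,::-1],None,fx=3,fy=3)]))
E
```

```text
clock: 15.52
ee_pos: [0.5309, -0.0108, 0.0467]
eef_rot: [[-1.0, -0.017, -0.003], [-0.017, 1.0, 0.0], [0.003, 0.0, -1.0]]
force: [-0.4, 0.4, -1.0]
opening: 0.0196
clock: 15.9
ee_pos: [0.5328, -0.0113, 0.0439]
eef_rot: [[-1.0, -0.016, 0.001], [-0.016, 1.0, -0.0], [-0.001, -0.0, -1.0]]
force: [0.5, 0.5, -0.1]
opening: 0.0197
[ 0.53278186 -0.01124692  0.04397233] [ 0.03136193 -0.06703836 -1.12504176]
```

View pics/c7.png

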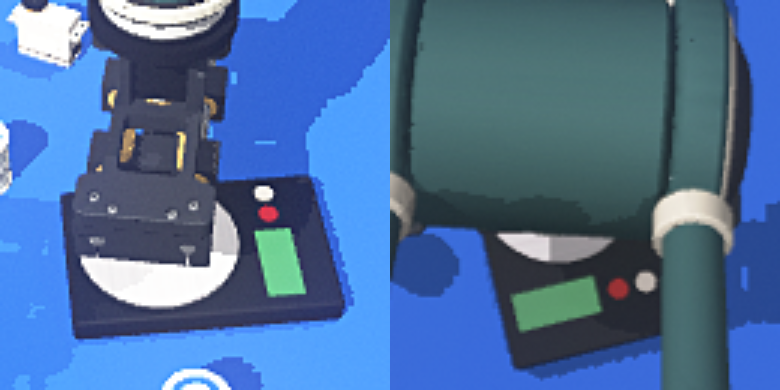

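```bash
python3 -m crank '[0.5,0.5,5,0,0,0,-1, 0,0,3,0,0,0,-1, 0,0,1.5,0,0,0,-1, 0,0,0,0,0,0,-1]'; python3 -m crank '[0,0,1,0,0,0,-1, 0,0,0,0,0,0,-1]';python3 -m crank '[0,0,0.5,0,0,0,-1, 0,0,0,0,0,0,-1]'
```

```text
clock: 16.5
ee_pos: [0.5314, -0.0106, 0.0334]
eef_rot: [[-1.0, -0.017, -0.0], [-0.017, 1.0, 0.0], [0.0, 0.0, -1.0]]
force: [0.8, -0.1, -0.2]
opening: 0.0196
clock: 16.75
ee_pos: [0.5316, -0.0106, 0.0327]
eef_rot: [[-1.0, -0.017, -0.0], [-0.017, 1.0, -0.0], [0.0, -0.0, -1.0]]
force: [-0.4, 0.0, -0.5]
opening: 0.0197
clock: 17.0
ee_pos: [0.5316, -0.0106, 0.0322]
eef_rot: [[-1.0, -0.017, 0.0], [-0.017, 1.0, 0.0], [-0.0, 0.0, -1.0]]
force: [-0.0, 0.6, -1.0]
opening: 0.0195
```

```bash
python3 -m crank '[0,0,0.4,0,0,0,-1, 0,0,0,0,0,0,-1]';python3 -m crank '[0,0,0.4,0,0,0,-1, 0,0,0,0,0,0,-1]'
```

```text
clock: 17.25
ee_pos: [0.5316, -0.0106, 0.0322]
eef_rot: [[-1.0, -0.017, -0.0], [-0.017, 1.0, -0.0], [0.0, -0.0, -1.0]]
force: [-1.8, 0.3, 2.8]
opening: 0.02
clock: 17.5
ee_pos: [0.5317, -0.0106, 0.0322]
eef_rot: [[-1.0, -0.017, -0.0], [-0.017, 1.0, -0.0], [0.0, -0.0, -1.0]]
force: [-4.1, 0.3, 7.5]
opening: 0.0194
```

Contact with the pan at 7.5 N, which is gentle. Backing off a touch, then releasing.

```bash
python3 -m crank '[0,0,-0.4,0,0,0,-1, 0,0,0,0,0,0,-0.4, 0,0,0,0,0,0,-0.2, 0,0,0,0,0,0,0.2, 0,0,0,0,0,0,0.2]'; python3 -m crank '[0,0,-8,0,0,0,0.2, 0,0,-15,0,0,0,0.2, 0,0,-30,0,0,0,0.2, 0,0,-40,0,0,0,0.2, 0,0,-40,0,0,0,0.2]'; python3 -m crank '[0,-40,0,0,0,0,0.2, 0,-55,0,0,0,0,0.2, 0,-55,0,0,0,0,0.2, 0,-55,0,0,0,0,0.2, 0,-55,0,0,0,0,0.2, 0,0,0,0,0,0,0.2, 0,0,0,0,0,0,0.2]'
python3 - <<'E'
from h import *
s,t=robot.snapshot('side'),robot.snapshot('top')
save(s,'side8');save(t,'top8')
def cr(im,x,y,w,h,k): return cv2.resize(im['color'][y-h//2:y+h//2,x-w//2:x+w//2,::-1],None,fx=k,fy=k,interpolation=cv2.INTER_CUBIC)
cv2.imwrite('pics/c8.png',np.vstack([np.hstack([cr(s,287,212,80,74,5),cr(t,248,212,80,74,5)]),np.hstack([cr(s,317,344,80,46,5),cr(t,117,262,80,46,5)])]))
for i in(s,t):print([(np.round(d['location'],1).tolist(),round(d['conf'],2)) for d in robot.mark_of(i,'servo_orange_center')])
print(robot.observe()['clock'],robot.observe()['ee_pos'])
E
```

```text
clock: 18.12
ee_pos: [0.5316, -0.0106, 0.0316]
eef_rot: [[-1.0, -0.016, -0.0], [-0.016, 1.0, 0.0], [0.0, 0.0, -1.0]]
force: [-0.2, -0.0, 0.2]
opening: 0.0519
clock: 18.75
ee_pos: [0.5318, -0.0106, 0.1672]
eef_rot: [[-1.0, -0.016, 0.001], [-0.016, 1.0, -0.0], [-0.001, -0.0, -1.0]]
force: [0.2, -0.6, -0.3]
opening: 0.0527
clock: 19.62
ee_pos: [0.5358, -0.2703, 0.1655]
eef_rot: [[-1.0, -0.016, 0.0], [-0.016, 1.0, 0.0], [-0.0, 0.0, -1.0]]
force: [0.3, -0.2, -0.2]
opening: 0.0531
[([273.7, 201.5], 0.79)]
[([245.1, 206.8], 0.91)]
19.825 [ 0.53601231 -0.26912055  0.16502704]
```

View pics/c8.png

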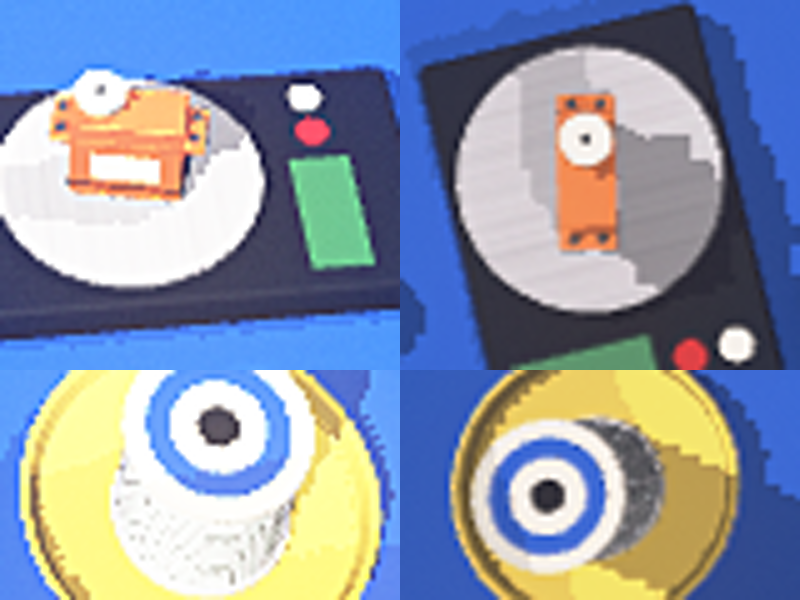

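Run:
```python
from h import *
s,t=robot.snapshot('side'),robot.snapshot('top')
print('horn',tri(s,(266.8,192.6),t,(244.8,202.4)),'ears mid',onz(t,(244.9,208.9),.056),'nets',tri(s,(273.7,201.5),t,(245.1,206.8)))
```

```text
horn (array([ 0.54283598, -0.01094721,  0.06948787]), np.float64(0.0013062238807799633)) ears mid [ 0.53197731 -0.01093226  0.056     ] nets (array([ 0.53361634, -0.0112047 ,  0.04836191]), np.float64(0.00503251639932306))
```

```bash
python3 -c "
from workcell import robot
print(robot.sign_off())"
```

```text
the job is handed in; nothing more can be done
None
```

The solder spool now stands upright in the yellow dish, and the orange servo stands upright on the middle of the scale's pan. I did them in that order and handed in at about 20 s.

- **Spool:** I took the largest of the three, the one on the pan. In the check after placing, the centre of its top was at (0.440, 0.225, 0.058). That matches the dish's centre of about (0.440, 0.225), and a spool standing on the dish floor should top out at 0.059.
- **Servo:** I gripped it across its 20 mm width. It ended with its middle at (0.532, -0.011), within 1 mm of the pan's fitted middle at (0.532, -0.0105). Its horn measured 0.0695 high against 0.071 expected, within the calibration error.
- **Forces:** Contact was about 4 N reading (roughly 7 N above the held weight) for the spool in the dish, and about 7.5 N for the servo on the pan. The gripper was open and well clear when I handed in.

**Disagreements:**
- The two cameras differed by up to 5 mm in y on the dish's centre and 3 mm on the pan's middle, so I used the average.
- The networks' marks for the servo missed each other by 5 mm between views, so I relied on its horn and ears instead.

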